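# Lock out the track supply and turn the lane-change pieces chrome side up

## Task

First switch the power pack off by throwing its toggle fully away from you; then turn the yellow isolator key anticlockwise until it lines up with the white marks, lift it out and put it in the red clip bin, so that nobody can power the track. After that lay every lane-change piece flat and side by side on the green mat with its chrome face up, turning over those that lie chrome face down (they can be stood on end in the blue stand to change your grip). Leave the ammeter and the red car where they are.

Things in the scene. Friction and masses are not known exactly. Their poses are not given: they have to be found in the camera images.
- toggle (a joint): steel toggle lever, 50 mm long, on a small block on top of the power pack, at its +y side; radians: about 0 = on, leaning to the pack's -x; 1.0 = fully off, leaning to the pack's +x; off counts above 0.8. It stays where it is left and needs only 1 to 2 N at the tip; a ball 26 mm across is on its end
- toggle_tip (a point): centre of the ball at the end of the toggle lever; the lever pivots 22 mm above the top of the pack, at the top of a block 70 x 50 x 25 mm. As it swings from 0 to 1.0 it travels about 50 mm towards the pack's +x
- pack: aluminium power pack, fixed, 170 x 150 x 75 mm high; origin at the centre of its underside, x = away from the robot at yaw 0. On its top sit the toggle (at -15, +45 mm) and the black isolator collar (at +30, -32 mm)
- slot (a point): centre of the isolator collar's top face, 92 mm above the ledge. The collar is 56 mm square and 17 mm high; a slot 36 x 12 mm runs through its 5 mm cover along the pack's x axis, with white marks at both ends; below is a 12 mm deep hollow. The key is captive until its wing lies along the slot; stops in the hollow halt its anticlockwise turn (seen from above) there
- key: loose isolator key, 51 mm high, 45 g; origin at the centre of its underside, z up along its axis, x along its wing. Brass crossbar 30 (x) x 7 x 6 mm at the bottom, brass neck 10 mm thick, yellow wing grip 40 (x) x 14 (y) mm from 23 to 51 mm above the origin. It stands in the collar with the crossbar under the cover, its wing 0.95 to 1.25 rad clockwise of the slot, and turns freely
- bin: red open plastic bin, fixed, 130 x 120 x 50 mm high, 4 mm walls and floor, with a few small white clips fixed to its floor; origin at the centre of its underside
- stand: blue steel turning stand, fixed: base 70 (x) x 90 (y) x 6 mm, two upright jaws 60 mm long along x, 10 mm thick and 30 mm high on it (top 36 mm above the ledge); between them is a slot 16 mm wide in y and open at both x ends, into which a piece can be stood on its short end. Origin at the centre of its underside
- mat: green mat, fixed, 310 (x) x 160 (y) x 4 mm; origin at the centre of its underside
- piece1: lane-change track piece, 90 (x) x 46 (y) x 12 mm, 56 to 91 g, loose, on the ledge between the power pack and the mat, may be absent; origin at its middle, z out of its chrome face (bright metal with two crossing black slots); the other face is black with grey ribs. Starts chrome face down
- piece2: lane-change track piece, 90 (x) x 46 (y) x 12 mm, 56 to 91 g, loose, on the ledge between the power pack and the mat, may be absent; origin at its middle, z out of its chrome face (bright metal with two crossing black slots); the other face is black with grey ribs. Starts chrome face down
- piece3: lane-change track piece, 90 (x) x 46 (y) x 12 mm, 56 to 91 g, loose, on the ledge between the power pack and the mat, may be absent; origin at its middle, z out of its chrome face (bright metal with two crossing black slots); the other face is black with grey ribs. Starts chrome face down
- piece4: lane-change track piece, 90 (x) x 46 (y) x 12 mm, 56 to 91 g, loose, on the ledge between the power pack and the mat, may be absent; origin at its middle, z out of its chrome face (bright metal with two crossing black slots); the other face is black with grey ribs. Starts chrome face up
- ammeter: squat brown bakelite ammeter with a glass face, 84 mm across, 44 mm high, loose; leave alone; origin at the centre of its underside
- car: red slot car, 120 (x) x 58 x 40 mm, loose, stands beyond the mat; leave alone; origin under its middle at the ledge

How it is judged (in metres and radians):
On the way, in this order (a step that is already met when the one before it is completed fails the run):
1. the power pack is switched off (value of joint toggle above 0.8 rad), for 0.2 s.
2. the key is turned and lifted clear of its collar (height (world z) of key above 0.105 m), for 0.1 s.
3. the key lies released in the red bin (x of key in the frame of bin between -0.064 and 0.064 m and y of key in the frame of bin between -0.059 and 0.059 m and height (world z) of key below 0.056 m and linear speed of key below 0.02 m/s and contact force between key and the fingers below 0.05 N), for 0.3 s.
4. every piece present lies released on the mat, chrome face up (x of piece1 in the frame of mat between -0.15 and 0.15 m and y of piece1 in the frame of mat between -0.075 and 0.075 m and angle between each of piece1, piece2, piece3, piece4's own z axis and vertical below 0.12 rad and height (world z) of each of piece1, piece2, piece3, piece4 below 0.016 m and linear speed of each of piece1, piece2, piece3, piece4 below 0.02 m/s and contact force between each of piece1, piece2, piece3, piece4 and the fingers below 0.05 N and x of piece2 in the frame of mat between -0.15 and 0.15 m and y of piece2 in the frame of mat between -0.075 and 0.075 m and x of piece3 in the frame of mat between -0.15 and 0.15 m and y of piece3 in the frame of mat between -0.075 and 0.075 m and x of piece4 in the frame of mat between -0.15 and 0.15 m and y of piece4 in the frame of mat between -0.075 and 0.075 m), for 0.3 s.
At the end, for the whole second after the job is handed in: the toggle is off (above 0.8 rad), the key is at rest in the red bin (its origin within the walls and below 56 mm), and every piece present lies at rest and flat on the mat: its centre over the mat, chrome face up within 0.12 rad, centre lower than 16 mm (not stacked) (all of step 3 and all of step 4 and value of joint toggle above 0.8 rad); the robot touches nothing.
It fails at once if the ammeter or the red car is shifted more than 3 cm or tipped (distance of any of ammeter, car from where it was at the start of the episode above 0.03 m or angle between any of ammeter, car's own z axis and vertical above 0.5 rad).
Of piece1, piece2, piece3, piece4 only 3 to 4 are there at a start; the rules pass over those that are not, and their reading is None.
At some moment in a run one of piece1, piece2, piece3, piece4 may be knocked a few centimetres aside while the robot is not near it.
Once in a run the grip may slacken for a moment while it holds something.
It also fails if it takes over 210 s, if anything falls off the work surface, if the arm or the gripper's body presses on something with over 40 N, if the wrist force passes 120 N, or if a joint passes its speed limit or range.

## Robot

A 6-joint arm with a two-finger parallel gripper is mounted at the origin on the work surface. World frame = base frame: x ahead of the robot, y to its left, z up, the work surface at z = 0. Lengths are in mm, angles in rad, forces in N, time in s.
With the tool pointing down it reaches from about 150 to 775 mm from the base axis. Payload 6.1 kg.
Tool frame: the origin (TCP) lies on the centre line of the jaws, within the pads' length; the fingertips stand 22 mm ahead of it and the grasp point (between the pads) lies 3 mm ahead of it; z points along the fingers, y is the line along which they close (so a half turn about z gives the same grasp; the last joint's range is limited). The gripper opens to 85 mm and grips with 20 to 120 N. Pads are 22 mm wide; open, the fingers measure 114 mm over their backs; the gripper's body (76 mm by 85 mm) begins 54 mm behind the grasp point. The pads swing forward as they close: fully open they stand 13 mm farther back than shut.
Start: joints at [-1.174, 0.126, -0.04, 1.405, 0, 1.571], TCP at [202.888, -484.195, 253.295] pointing down, gripper open.
Joint ranges: [-2.72, 2.72], [-0.95, 1.95], [-1.27, 1.35], [-1.78, 2.02], [-1.46, 1.47], [-3.14, 3.14]. Speed limits (rad/s): [2.39, 2.39, 3.01, 3.14, 3.14, 3.14].

## Interface

Orientations are given as a unit quaternion [x, y, z, w].
In Python, from rig import arm gives the robot as it stands. Calls block until the motion is done:
- arm.move_to(position, orientation): joint-space move of the TCP to a pose.
- arm.move_l(position, orientation=None, vel=150): straight line of the TCP; orientation=None keeps the orientation; vel is the mean speed in mm/s.
- arm.goto_joints(angles): joint-space move.
- arm.set_gripper(opening, effort=None): finger opening in mm; effort is the grip in N (None keeps the last); returns when the fingers have stopped.
- arm.sleep(seconds).
- arm.ik(position, orientation): joint angles nearest the present ones, or None.
- arm.read_state(): the state.
- arm.read_camera(name): name is "scene" or "top" or "wrist"; returns a dict with "frame" (400x640x3 uint8, red, green, blue), "fx", "fy", "cx", "cy" (pixels), "position" and "rotation" of the camera in the world; the wrist camera has in their place "tool_from_camera" (4x4, takes a point from camera to tool coordinates, whose origin is the TCP and whose axes are the flange's). Camera axes: x right, y down, z forward; pixel columns grow to the right and rows downward; lengths in mm; the calibration is good to about 2 mm. A picture is of the moment at which its call begins: read the wrist's pose just before it. There is no depth.
A pose or a line that the arm cannot do raises arm.MotionError and nothing moves.
- arm.sign_off(): hands the job in; it is judged then, once.
The state is a dict: "time_s": time; "joint_positions": joint angles; "joint_vel": joint speeds; "tau": joint torques, N m; "tool_pos": TCP position; "eef_rot": TCP orientation; "force": force on the tool from outside, world axes, zero at the start; "moment": the same for the moment, N m; "opening": finger opening in mm; "grip_force": force on a finger pad.
Only numpy, scipy, OpenCV 4.12 (cv2) and the standard library are available. Lean on these libraries where they do the work, as an engineer would, in place of code of your own. Each camera call takes 0.05 s, during which the arm holds its last target. There are 200 camera calls.

## Working session

There is one attempt and no reset: what is moved stays moved. The work goes in short steps, each a Python script; the robot and the scene stay as the last script left them, time stands still between calls to the robot, and variables do not carry over. Pictures are saved under pics/ and viewed, at most 14 in all, crops included, and the job is handed in when it is done.

```bash
ls; mkdir -p pics
python3 - <<'E'
from rig import arm
import cv2,numpy as np
s=arm.read_state(); print(s['time_s'],s['eef_rot'],s['opening'])
for n in ['scene','top','wrist']:
    c=arm.read_camera(n); cv2.imwrite(f'pics/a_{n}.png',c['frame'][:,:,::-1])
    print(n,{k:(np.round(v,3).tolist() if not np.isscalar(v) else v) for k,v in c.items() if k!='frame'})
E
```

```text
pics
0.0 [ 9.80380150e-01  1.97114380e-01 -1.59978616e-04 -8.10367275e-04] 85.81114595736476
scene {'fx': 367.9910672186838, 'fy': 367.9910672186838, 'cx': 317.8911571848665, 'cy': 198.9766938080157, 'position': [855.688, -512.152, 848.369], 'rotation': [0.911, 0.251, -0.096, -0.312]}
top {'fx': 431.1116706512067, 'fy': 431.1116706512067, 'cx': 323.89371320497344, 'cy': 199.9656144240925, 'position': [417.947, -18.633, 1163.35], 'rotation': [0.713, -0.697, 0.046, -0.053]}
wrist {'fx': 349.5269493126377, 'fy': 349.5269493126377, 'cx': 316.8266064936097, 'cy': 196.99866452886607, 'tool_from_camera': [[-0.0, -0.965, -0.262, 66.648], [1.0, -0.0, -0.0, -1.107], [0.0, -0.262, 0.965, -120.803], [0.0, 0.0, 0.0, 1.0]]}
```

View pics/a_top.png

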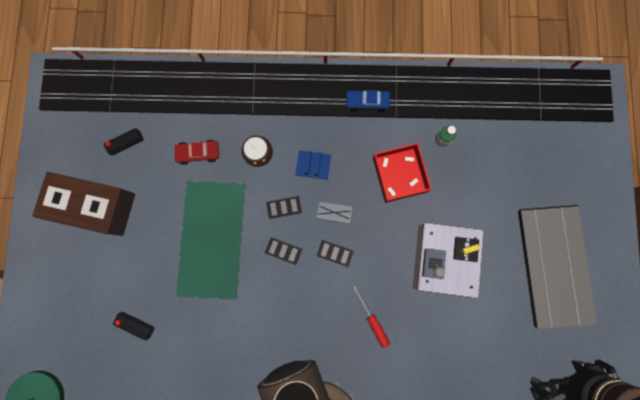

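View pics/a_scene.png

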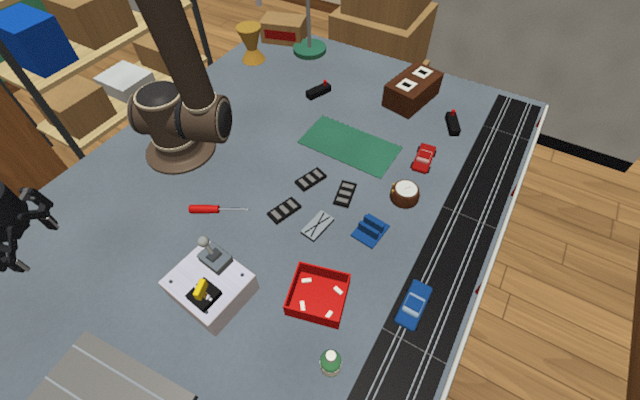

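The top view shows the pack at (450,260) with the toggle ball at (438,272) and the key at (471,249), and the bin at (402,173). It also shows the stand at (314,165), the mat at (211,240), the ammeter at (257,150) and the red car at (197,152). The pieces are at (284,207), (283,251) and (335,253), all black side up, and (335,212), which is chrome side up. The scene view agrees. Next I'll segment these and convert them to world coordinates.

```bash
cat > h.py <<'E'
from rig import arm
import cv2, numpy as np
from scipy.spatial.transform import Rotation as R
def campose(c, st=None):
    if 'position' in c: return R.from_quat(c['rotation']).as_matrix(), np.array(c['position'])
    T=np.array(c['tool_from_camera']); Rt=R.from_quat(st['eef_rot']).as_matrix()
    return Rt@T[:3,:3], Rt@T[:3,3]+np.array(st['tool_pos'])
def topix(c,P,st=None):
    Rc,p=campose(c,st); q=(np.atleast_2d(P)-p)@Rc
    return np.c_[c['fx']*q[:,0]/q[:,2]+c['cx'], c['fy']*q[:,1]/q[:,2]+c['cy']]
def world(c,uv,z,st=None):
    Rc,p=campose(c,st); uv=np.atleast_2d(uv).astype(float)
    d=np.c_[(uv[:,0]-c['cx'])/c['fx'],(uv[:,1]-c['cy'])/c['fy'],np.ones(len(uv))]@Rc.T
    return p+d*((z-p[2])/d[:,2])[:,None]
def rectify(c,z,x0,x1,y0,y1,s,st=None):
    """image of plane z: up=+x, left=+y, s px/mm; pixel(u,v): x=x1-v/s, y=y1-u/s"""
    W=np.array([[x1,y1,z],[x1,y0,z],[x0,y0,z],[x0,y1,z]],float)
    w,h=int((y1-y0)*s),int((x1-x0)*s)
    H=cv2.getPerspectiveTransform(topix(c,W,st).astype(np.float32),np.float32([[0,0],[w,0],[w,h],[0,h]]))
    return cv2.warpPerspective(c['frame'][:,:,::-1],H,(w,h),flags=cv2.INTER_CUBIC)
def rects(mask,x1,y1,s,amin,amax):
    """min-area rects in world mm: (x,y,long,short,yaw of long axis)"""
    out=[]
    for k in cv2.findContours(mask.astype(np.uint8),cv2.RETR_EXTERNAL,cv2.CHAIN_APPROX_NONE)[0]:
        b=cv2.boxPoints(cv2.minAreaRect(k))
        P=np.c_[x1-b[:,1]/s, y1-b[:,0]/s]; e=P[1]-P[0]; f=P[2]-P[1]
        if np.linalg.norm(e)<np.linalg.norm(f): e,f=f,e
        L,S=np.linalg.norm(e),np.linalg.norm(f)
        if amin<L*S<amax:
            a=np.arctan2(e[1],e[0]); a=(a+np.pi/2)%np.pi-np.pi/2
            out.append((*P.mean(0).round(1),L.round(1),S.round(1),a.round(3)))
    return out
E
python3 - <<'E'
from h import *
c=arm.read_camera('top')
B=(250,660,-420,380)
def seg(z,f,lo,hi,close=5):
    im=rectify(c,z,*B,2); hsv=cv2.cvtColor(im,cv2.COLOR_BGR2HSV).astype(int)
    m=f(hsv[...,0],hsv[...,1],hsv[...,2]).astype(np.uint8)
    m=cv2.morphologyEx(m,cv2.MORPH_OPEN,np.ones((3,3)));m=cv2.morphologyEx(m,cv2.MORPH_CLOSE,np.ones((close,close)))
    return rects(m,B[1],B[3],2,lo,hi)
print('mat',seg(4,lambda h,s,v:(h>60)&(h<90)&(s>90),20000,80000))
print('bin',seg(50,lambda h,s,v:((h<8)|(h>172))&(s>150),8000,30000))
print('car',seg(40,lambda h,s,v:((h<8)|(h>172))&(s>150),3000,8000))
print('stand',seg(36,lambda h,s,v:(h>100)&(h<125)&(s>140),500,9000))
print('pack',seg(75,lambda h,s,v:(s<40)&(v>150),15000,40000,41))
print('key',seg(126,lambda h,s,v:(h>18)&(h<35)&(s>150),100,2000))
print('black',seg(12,lambda h,s,v:(v<60),1500,9000,21))
print('chrome',seg(12,lambda h,s,v:(s<45)&(v>110),1500,6000,21))
im=rectify(c,36,*B,1);cv2.imwrite('pics/rect.png',im)
im2=cv2.resize(rectify(c,75,340,560,-420,-160,3),None,fx=1,fy=1)
im3=rectify(c,36,440,600,-60,60,3)
v=np.zeros((660+0,780,3),np.uint8);cv2.imwrite('pics/pack.png',cv2.resize(im2,(700,592)))
# IK checks: tool axis horizontal +-y at stand
def q(ax,cl):
    z=np.array(ax,float);z/=np.linalg.norm(z);y=np.array(cl,float);y-=z*(y@z);y/=np.linalg.norm(y)
    return R.from_matrix(np.c_[np.cross(y,z),y,z]).as_quat()
for sg in (1,-1):
  for t in (50,60,70,80,90):
    t=np.radians(t)
    for cl in (1,-1):
      j=arm.ik([512,8,75],q([0,sg*np.sin(t),-np.cos(t)],[cl,0,0]))
      print(sg,round(np.degrees(t)),cl,None if j is None else np.round(j,2))
E
```

```text
mat [(np.float32(469.3), np.float32(296.8), np.float32(306.6), np.float32(157.3), np.float32(-0.026))]
bin [(np.float32(633.2), np.float32(-213.5), np.float32(124.8), np.float32(89.3), np.float32(-1.305))]
car []
stand [(np.float32(647.2), np.float32(28.8), np.float32(86.5), np.float32(25.5), np.float32(-1.571))]
pack [(np.float32(428.0), np.float32(-325.5), np.float32(169.2), np.float32(148.7), np.float32(-0.102))]
key [(np.float32(454.0), np.float32(-358.3), np.float32(40.5), np.float32(15.3), np.float32(-1.249))]
black [(np.float32(458.9), np.float32(-366.8), np.float32(55.7), np.float32(27.4), np.float32(-0.099)), (np.float32(558.1), np.float32(103.2), np.float32(87.0), np.float32(44.2), np.float32(-1.364))]
chrome []
1 50 1 [-0.37  0.43 -0.3   1.25  0.79  1.02]
1 50 -1 [-0.37  0.43 -0.3   1.25  0.79 -2.12]
1 60 1 [-0.42  0.54 -0.25  1.39  0.91  0.84]
1 60 -1 [-0.42  0.54 -0.25  1.39  0.91 -2.3 ]
1 70 1 [-0.45  0.68 -0.2   1.57  1.01  0.61]
1 70 -1 [-0.45  0.68 -0.2   1.57  1.01 -2.53]
1 80 1 [-0.47  0.83 -0.14  1.8   1.07  0.33]
1 80 -1 [-0.47  0.83 -0.14  1.8   1.07 -2.81]
1 90 1 None
1 90 -1 None
-1 50 1 [ 0.4   0.44 -0.28  1.28 -0.78  2.15]
-1 50 -1 [ 0.4   0.44 -0.28  1.28 -0.78 -0.99]
-1 60 1 [ 0.45  0.56 -0.23  1.42 -0.9   2.33]
-1 60 -1 [ 0.45  0.56 -0.23  1.42 -0.9  -0.81]
-1 70 1 [ 0.48  0.69 -0.17  1.61 -0.99  2.56]
-1 70 -1 [ 0.48  0.69 -0.17  1.61 -0.99 -0.58]
-1 80 1 [ 0.5   0.84 -0.12  1.83 -1.05  2.83]
-1 80 -1 [ 0.5   0.84 -0.12  1.83 -1.05 -0.31]
-1 90 1 None
-1 90 -1 None
```

View pics/rect.png

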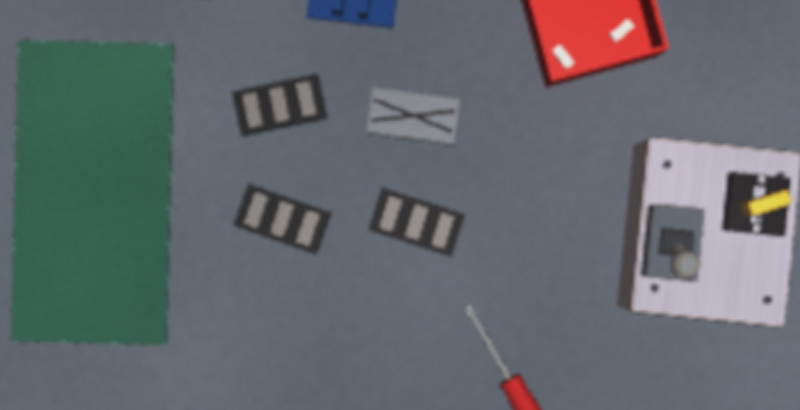

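View pics/pack.png

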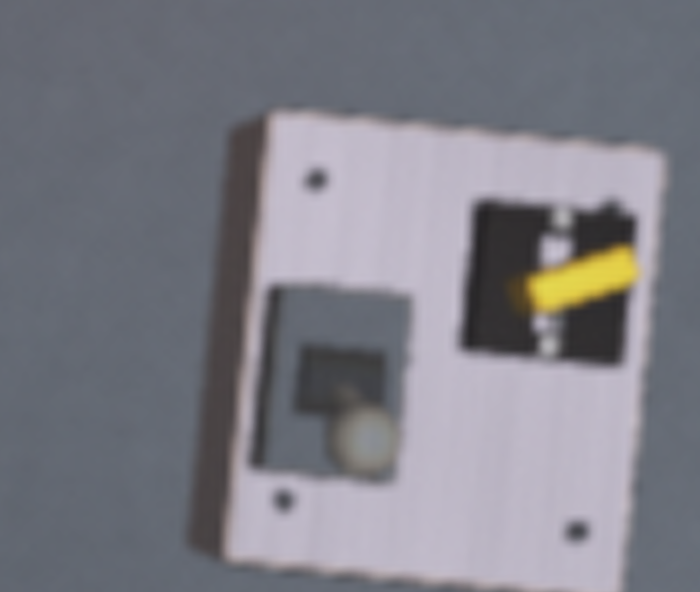

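The pack is at (428,-326) with yaw -0.10 and measures 169x149, as expected. The key wing yaw is -1.249, about 1.15 clockwise of the slot, also as expected. The crop shows the ball leaning to -x at about (397,-278). I'll measure the rest over a wider range and throw the toggle in the same script.

```bash
cat >> h.py <<'E'
def quat(ax,cl):
    z=np.array(ax,float);z/=np.linalg.norm(z);y=np.array(cl,float);y-=z*(y@z);y/=np.linalg.norm(y)
    return R.from_matrix(np.c_[np.cross(y,z),y,z]).as_quat()
def down(closing_yaw): return quat([0,0,-1],[np.cos(closing_yaw),np.sin(closing_yaw),0])
def bestdown(yaw):
    """tool down, fingers closing along yaw (mod pi), with the smaller last-joint angle"""
    st=arm.read_state(); p=st['tool_pos']
    return min((down(yaw),down(yaw+np.pi)),key=lambda q:(lambda j:9 if j is None else abs(j[5]-1.57*0))(arm.ik(p,q)))
PACK=np.array([428.,-325.5]);PY=-0.102
def frame(o,yaw,dx,dy): c,s=np.cos(yaw),np.sin(yaw); return np.array([o[0]+c*dx-s*dy,o[1]+s*dx+c*dy])
BX=(250,760,-420,400)
def seg(c,z,f,lo,hi,close=5,B=BX,st=None,s=2):
    im=rectify(c,z,*B,s,st); hsv=cv2.cvtColor(im,cv2.COLOR_BGR2HSV).astype(int)
    m=f(hsv[...,0],hsv[...,1],hsv[...,2]).astype(np.uint8)
    m=cv2.morphologyEx(m,cv2.MORPH_OPEN,np.ones((3,3)));m=cv2.morphologyEx(m,cv2.MORPH_CLOSE,np.ones((close,close)))
    return [tuple(float(a) for a in r) for r in rects(m,B[1],B[3],s,lo,hi)]
E
python3 - <<'E'
from h import *
c=arm.read_camera('top')
red=lambda h,s,v:((h<8)|(h>172))&(s>150)
print('bin',seg(c,50,red,8000,30000))
print('stand36',seg(c,36,lambda h,s,v:(h>100)&(h<125)&(s>140),500,9000))
print('stand6',seg(c,6,lambda h,s,v:(h>100)&(h<125)&(s>140),500,9000))
print('car',seg(c,40,red,3000,8000))
print('black',[r for r in seg(c,12,lambda h,s,v:(v<70)&(s<110),2500,6000,41)])
print('chrome',seg(c,12,lambda h,s,v:(s<28)&(v>100),2000,6000,21))
im=rectify(c,12,480,760,-60,260,2.4);cv2.imwrite('pics/crop.png',im)
q=down(PY+np.pi/2)
piv=frame(PACK,PY,-15,45)
s0=frame(piv,PY,-64,0)
arm.set_gripper(0,40)
arm.move_to([*s0,260],q); arm.move_l([*s0,148],vel=120)
f0=np.array(arm.read_state()['force'])
for d in np.arange(-50,7,4):
    arm.move_l([*frame(piv,PY,d,0),148],vel=60)
    f=np.array(arm.read_state()['force'])-f0
    print(d,f.round(1))
    if f[0]<-12: break
arm.move_l([*frame(piv,PY,d-25,0),148],vel=100)
arm.move_l([*frame(piv,PY,d-25,0),260],vel=200)
# out of the way to look
c=arm.read_camera('wrist');st=arm.read_state()
print(st['time_s'],topix(c,[*frame(piv,PY,24,0),141],st),topix(c,[*frame(piv,PY,-24,0),141],st))
cv2.imwrite('pics/tog.png',c['frame'][:,:,::-1])
E
```

```text
bin [(653.7999877929688, -207.8000030517578, 132.3000030517578, 124.80000305175781, 0.2680000066757202)]
stand36 [(672.7999877929688, 26.399999618530273, 85.30000305175781, 68.69999694824219, 1.4539999961853027)]
stand6 [(679.7000122070312, 27.600000381469727, 87.5, 70.69999694824219, 1.4520000219345093)]
car [(700.7999877929688, 340.5, 116.5999984741211, 49.400001525878906, -1.4609999656677246)]
black [(418.20001220703125, -294.1000061035156, 66.5, 45.29999923706055, -0.11100000143051147), (438.79998779296875, -36.5, 87.19999694824219, 43.599998474121094, 1.2589999437332153), (441.6000061035156, 100.4000015258789, 89.30000305175781, 44.20000076293945, 1.2319999933242798), (456.8999938964844, -386.1000061035156, 68.9000015258789, 59.599998474121094, 1.5379999876022339), (558.0999755859375, 103.0999984741211, 89.0, 46.0, -1.3639999628067017)]
chrome [(547.0, -33.29999923706055, 92.9000015258789, 49.70000076293945, 1.4359999895095825), (719.7999877929688, 187.5, 61.5, 61.0, -0.0)]
-50 [-0.5 -0.8 -0.7]
-46 [-0.2 -1.   0.1]
-42 [ 0.2 -0.6 -0.1]
-38 [-1.7 -0.9  0.8]
-34 [ 0.  -1.5  0.2]
-30 [-0.3 -0.7 -0.8]
-26 [ 0.3 -0.3 -1.4]
-22 [-0.4 -0.7  0.2]
-18 [ 0.8 -0.6  0.5]
-14 [ 0.7 -0.5 -0.2]
-10 [-1.  -0.6 -0.2]
-6 [-0.5 -1.6 -0. ]
-2 [ 0.6  0.  -1.3]
2 [-4.6 -0.   1.2]
6 [-18.6   1.6   8.6]
8.9833 [[314.61835313 255.92066065]] [[314.50556569 193.10849766]]
```

View pics/tog.png

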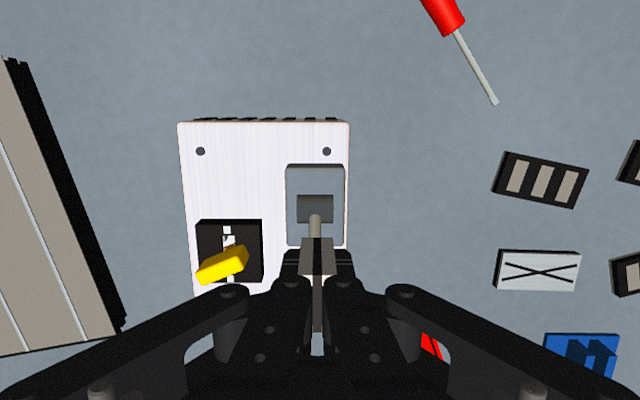

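View pics/crop.png

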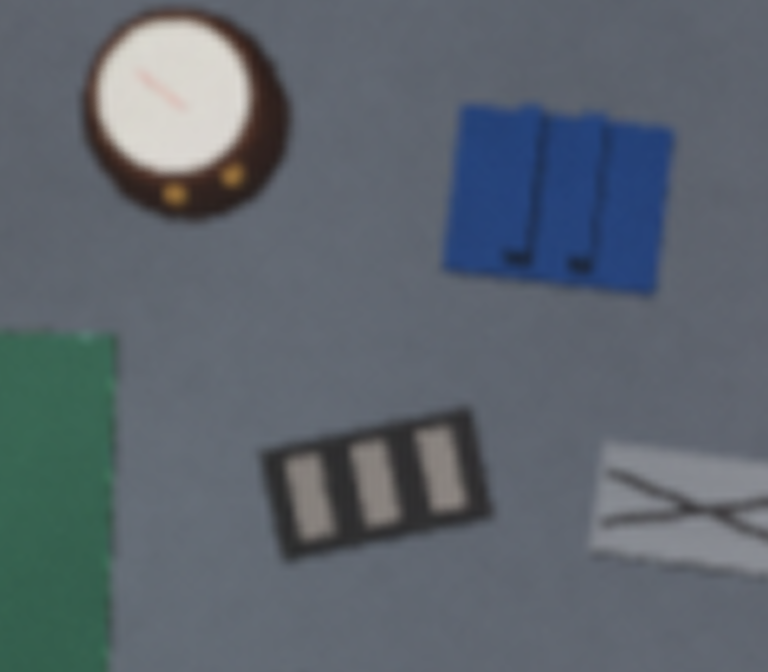

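Toggle: the lever now leans away over the ball's +x side, and it hit its stop at about 18 N, so it is off. The stand comes out at (679,28), yaw about -0.12, the bin at (654,-208) and the ammeter at about (712,182). I'll do the key next and check IK for the flip poses at the stand.

```bash
cat >> h.py <<'E'
STAND=np.array([678.8,27.7]);SY=-0.119
def tilt(t,cyaw,sg,flip=1):
    """tool tilted t deg from down towards sg * (left of closing yaw); closing axis = flip*cyaw dir"""
    t=np.radians(t); d=np.array([-np.sin(cyaw),np.cos(cyaw)])*sg
    return quat([*(np.sin(t)*d),-np.cos(t)],[flip*np.cos(cyaw),flip*np.sin(cyaw),0])
E
python3 - <<'E'
from h import *
slot=frame(PACK,PY,30,-32); print('slot',slot)
st=arm.read_state()
for sg,f in ((1,1),(-1,-1)):
    for t in (60,65,70,75,80):
        for z in (72,130,160):
            p=[*STAND,z]; q=tilt(t,SY,sg,f); ax=R.from_quat(q).apply([0,0,1]); j=arm.ik(np.array(p)-3*ax,q)
            print(sg,t,z,None if j is None else np.round(j,2))
w0=-1.249; c0=w0+np.pi/2; c1=PY+np.pi/2+0.04
best=None
for k in (0,np.pi,-np.pi):
    a=arm.ik([*slot,121],down(c0+k)); b=arm.ik([*slot,121],down(c1+k)); print(k,np.round(a,2) if a is not None else a,np.round(b,2) if b is not None else b)
    if a is not None and b is not None and a[5]<b[5]+4 and abs(abs(a[5]-b[5])-1.19)<.2 and (best is None or max(abs(a[5]),abs(b[5]))<best[0]): best=(max(abs(a[5]),abs(b[5])),k)
k=best[1]
arm.set_gripper(50,60)
arm.move_to([*slot,200],down(c0+k)); arm.move_l([*slot,121],vel=100)
arm.set_gripper(0,40); s=arm.read_state(); print('grip',s['opening'],s['grip_force'],s['force'])
for u in np.linspace(0,1,6)[1:]:
    arm.move_l([*slot,121],down(c0+k+u*(c1-c0)),vel=60); s=arm.read_state(); print(np.round(s['force'],1),np.round(s['moment'],2))
f0=np.array(s['force'])
for z in (124,128,133,140,150,165):
    arm.move_l([*slot,z],vel=40); s=arm.read_state(); f=np.array(s['force'])-f0; print(z,f.round(1),s['opening'])
    if f[2]<-15: print('stuck');break
print(s['time_s'])
c=arm.read_camera('scene'); uv=topix(c,[*slot,140])[0].astype(int)
cv2.imwrite('pics/key.png',cv2.resize(c['frame'][uv[1]-70:uv[1]+70,max(0,uv[0]-80):uv[0]+80,::-1],None,fx=3,fy=3))
E
```

```text
slot [ 454.58573209 -360.38837699]
1 60 72 [-0.31  0.66 -0.    1.23  1.02  1.2 ]
1 60 130 [-0.31  0.61  0.06  1.34  1.02  1.2 ]
1 60 160 [-0.31  0.59  0.09  1.39  1.02  1.2 ]
1 65 72 [-0.33  0.71  0.03  1.31  1.09  1.1 ]
1 65 130 [-0.33  0.66  0.08  1.41  1.09  1.1 ]
1 65 160 [-0.33  0.64  0.11  1.46  1.09  1.1 ]
1 70 72 [-0.34  0.77  0.06  1.41  1.16  0.99]
1 70 130 [-0.34  0.72  0.11  1.51  1.16  0.99]
1 70 160 [-0.34  0.69  0.14  1.56  1.16  0.99]
1 75 72 [-0.35  0.84  0.11  1.55  1.22  0.83]
1 75 130 [-0.35  0.79  0.15  1.64  1.22  0.83]
1 75 160 [-0.35  0.76  0.17  1.69  1.22  0.83]
1 80 72 [-0.36  0.93  0.18  1.75  1.27  0.62]
1 80 130 [-0.36  0.87  0.2   1.83  1.27  0.62]
1 80 160 [-0.36  0.84  0.22  1.88  1.27  0.62]
-1 60 72 [ 0.36  0.9   0.39  1.74 -0.88 -0.77]
-1 60 130 [ 0.36  0.86  0.45  1.83 -0.88 -0.77]
-1 60 160 [ 0.36  0.84  0.49  1.89 -0.88 -0.77]
-1 65 72 [ 0.37  0.96  0.44  1.84 -0.93 -0.67]
-1 65 130 [ 0.37  0.92  0.49  1.93 -0.93 -0.67]
-1 65 160 [ 0.37  0.9   0.53  1.99 -0.93 -0.67]
-1 70 72 [ 0.38  1.03  0.49  1.96 -0.97 -0.56]
-1 70 130 None
-1 70 160 None
-1
[... 158 characters left out ...]
0.61]
3.141592653589793 [-0.67  0.26 -0.17  1.14  0.   -2.56] [-0.67  0.26 -0.17  1.14  0.    2.53]
-3.141592653589793 [-0.67  0.26 -0.17  1.14  0.   -2.56] [-0.67  0.26 -0.17  1.14  0.    2.53]
grip 13.52747688747719 39.5627760887146 [-0.63002388 -0.03700126  2.8004247 ]
[-0.1  0.1  5.4] [ 0.02 -0.    0.09]
[ 0.3 -0.4  5.6] [ 0.02 -0.01  0.05]
[-0.   0.3  4.7] [-0.06  0.04  0.07]
[0.6 0.9 5.6] [ 0.03  0.04 -0.01]
[ 0.9 -3.6  4.8] [-0.86 -0.2   0.03]
124 [-0.9 -0.9 -3.5] 13.296772372584638
128 [-0.7 -0.9 -4. ] 13.42179139496241
133 [-1.3  0.7 -4.9] 13.209925207623536
140 [-1.1  3.9 -4.7] 13.556714850873929
150 [-0.5  3.5 -5.7] 13.971066609368847
165 [-0.7  4.  -5.3] 12.900745386183667
15.825
```

View pics/key.png

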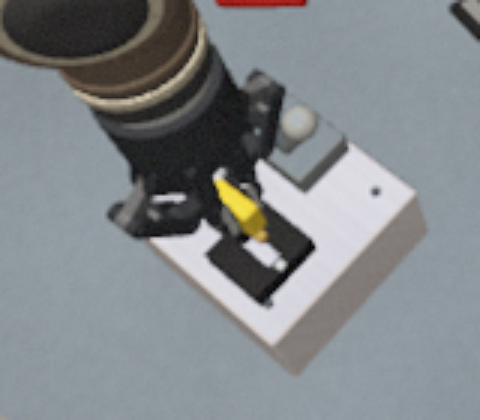

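The key hangs in the jaws, clear of the collar, and the ball leans away. Now over to the bin.

Run:
```python
from h import *
s=arm.read_state(); p=s['tool_pos']; 
arm.move_l([p[0],p[1],240],vel=200); print(arm.read_state()['opening'])
q=down(0.268+np.pi/2); q2=down(0.268-np.pi/2)
b=[653.8,-207.8]
q=min((q,q2),key=lambda q:np.abs(np.array(arm.ik([*b,240],q))-s['joint_positions']).max())
arm.move_to([*b,200],q); print(arm.read_state()['opening'])
f0=np.array(arm.read_state()['force'])
for z in (120,90,75,66):
    arm.move_l([*b,z],vel=100); s=arm.read_state(); f=np.array(s['force'])-f0
    print(z,f.round(1),s['opening'])
    if f[2]>5: break
arm.set_gripper(45); arm.sleep(0.5)
arm.move_l([*b,230],vel=200)
arm.move_to([420,-200,300],down(1.57) if arm.ik([420,-200,300],down(1.57)) is not None else q)
print(arm.read_state()['time_s'])
c=arm.read_camera('top');cv2.imwrite('pics/bin.png',rectify(c,12,300,740,-300,180,1.3))
blk=lambda h,s,v:(v<70)&(s<110)
B=(370,640,-120,190)
print('black',seg(c,12,blk,2500,6000,41,B)); print('chrome',seg(c,12,lambda h,s,v:(s<28)&(v>100),2000,6000,21,B))
```

```text
13.376157084459667
13.499984467719589
120 [-0.  -1.1 -0. ] 13.386173516670747
90 [-1.1 -0.2 -0.1] 13.21014652996843
75 [ 0.1 -1.   0.5] 13.159730021320145
66 [-0.2 -0.1 -0.4] 13.189345768787428
22.1917
black [(438.79998779296875, -36.5, 86.0, 42.400001525878906, 1.2549999952316284), (441.6000061035156, 100.5, 88.0999984741211, 43.099998474121094, 1.2339999675750732), (558.0999755859375, 103.19999694824219, 87.69999694824219, 45.0, -1.3639999628067017)]
chrome [(438.6000061035156, -36.599998474121094, 71.5999984741211, 36.20000076293945, 1.2580000162124634), (524.5, -44.5, 93.69999694824219, 50.400001525878906, 1.4420000314712524)]
```

View pics/bin.png

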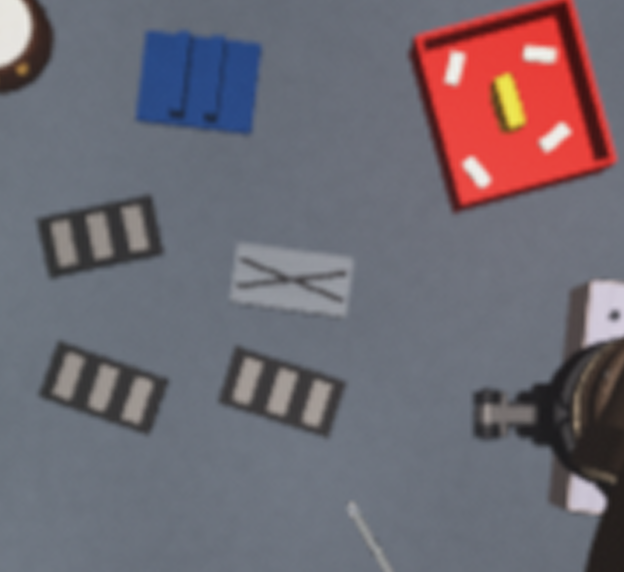

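The key lies in the bin. The chrome-up piece has been knocked to about (524,-44). I'll place that one first and probe the fingertip depth at a part-open grip while I do it.

```bash
cat >> h.py <<'E'
MAT=np.array([469.3,296.8]);MY=-0.026
B=(370,640,-120,190)
def look():
    c=arm.read_camera('top')
    return seg(c,12,lambda h,s,v:(v<70)&(s<110),2500,6000,41,B), seg(c,12,lambda h,s,v:(s<28)&(v>100),3700,6000,21,B)
E
python3 - <<'E'
from h import *
b,ch=look(); print(ch); x,y,_,_,yaw=ch[0]; cy=yaw%np.pi-np.pi/2
arm.set_gripper(58,60)
arm.move_to([x,y,120],down(cy)); arm.move_l([x,y,34],vel=120); arm.sleep(.2)
f0=np.array(arm.read_state()['force'])
for z in np.arange(32,9,-1.0):
    arm.move_l([x,y,z],vel=40); f=np.array(arm.read_state()['force'])-f0
    if f[2]>6: break
print('contact z',z,f.round(1))
arm.move_l([x,y,z+3],vel=40)
arm.set_gripper(0,60); s=arm.read_state(); print(s['opening'],s['grip_force'])
arm.move_l([x,y,100],vel=150); print(arm.read_state()['opening'])
t=frame(MAT,MY,108,0)
arm.move_to([*t,100],down(MY)); 
arm.move_l([*t,z+3+4+3],vel=150); arm.move_l([*t,z+3+4.5],vel=40); s=arm.read_state(); print(s['opening'],s['force'])
arm.set_gripper(62); arm.move_l([*t,120],vel=200)
print(arm.read_state()['time_s'])
E
```

```text
[(524.7999877929688, -44.20000076293945, 93.5999984741211, 50.29999923706055, 1.4359999895095825)]
contact z 16.0 [-5.  -0.1 14.1]
44.493991665260495 66.79861371929292
44.21294402910947
44.41974659828562 [ 2.06904727 -1.50932676  1.03352952]
34.0167
```

```bash
cat >> h.py <<'E'
E1,E2,A1,T1,T2=17.,12.,-12.,78.,62.
def at(g,q,e): return np.array(g,float)-e*R.from_quat(q).apply([0,0,1])
def force(): return np.array(arm.read_state()['force'])
def pick(p):
    x,y,_,_,yaw=p; cy=yaw%np.pi-np.pi/2; g=frame((x,y),cy,0,22); q=tilt(A1,cy,1)
    arm.set_gripper(64,80)
    arm.move_to(at([*g,110],q,E1),q); arm.move_l(at([*g,6],q,E1),q,vel=120)
    arm.set_gripper(0,80); s=arm.read_state(); print('pick',round(s['opening'],1),np.round(s['force'],1))
    arm.move_l(at([*g,130],q,E1),q,vel=200)
def insert(off=0.):
    """stand the piece in the slot; searches across the slot; True when down"""
    q=tilt(T1,SY,1)
    P=lambda z,n: at([*frame(STAND,SY,0,n),z],q,E1)
    arm.move_to(P(118,off),q); print('hold',round(arm.read_state()['opening'],1)); f0=force()
    for n in off+np.array([0,1.5,-1.5,3,-3,4.5,-4.5]):
        arm.move_l(P(107,n),q,vel=80)
        for z in np.arange(104,71,-3.):
            arm.move_l(P(z,n),q,vel=60); f=force()-f0
            if f[2]>8: break
        print('insert',n,z,f.round(1))
        if z<=80: return P,n,z,q
    return None
E
python3 - <<'E'
from h import *
b,ch=look(); print(b)
p=max(b,key=lambda r:r[0]); pick(p); r=insert()
c=arm.read_camera('scene');uv=topix(c,[*STAND,70])[0].astype(int)
cv2.imwrite('pics/ins.png',cv2.resize(c['frame'][uv[1]-60:uv[1]+60,uv[0]-80:uv[0]+80,::-1],None,fx=4,fy=4))
print(r is not None, arm.read_state()['time_s'],arm.read_state()['opening'])
E
```

```text
[(438.70001220703125, -36.5, 86.0999984741211, 42.70000076293945, 1.2580000162124634), (441.6000061035156, 100.4000015258789, 88.19999694824219, 43.20000076293945, 1.2319999933242798), (558.2000122070312, 103.19999694824219, 87.9000015258789, 45.099998474121094, -1.3639999628067017)]
pick 43.2 [-0.9  0.   5.2]
hold 43.6
insert 0.0 101.0 [-4.3 -0.5 12.9]
insert 1.5 101.0 [-4.8 -1.  18.4]
insert -1.5 74.0 [1.2 0.  1.3]
True 42.9833 42.98371311645195
```

View pics/ins.png

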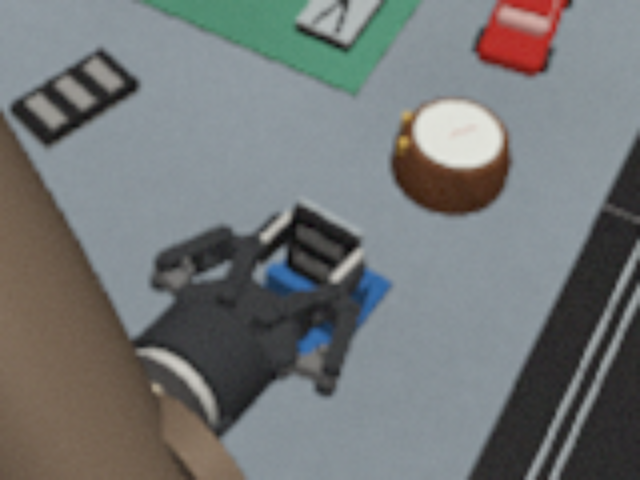

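The picture shows the piece standing in the slot at n=-1.5, with the chrome piece flat on the mat. Next I regrip from the far side and lay it down.

```bash
cat >> h.py <<'E'
def regrip(n=-1.5):
    arm.set_gripper(62,80); s=arm.read_state(); q=R.from_quat(s['eef_rot']); p=np.array(s['tool_pos'])
    p=p-90*q.apply([0,0,1]); arm.move_l(p,vel=200)
    mid=[600,20,250]; arm.move_to(mid,tilt(30,SY,1)) ; arm.move_to([600,60,250],tilt(20,SY,-1,-1))
    q=tilt(T2,SY,-1,-1); g=np.array([*frame(STAND,SY,0,n),73.])
    arm.move_to(at(g,q,E2+80),q); arm.move_l(at(g,q,E2),q,vel=120)
    arm.set_gripper(0,80); s=arm.read_state(); print('regrip',round(s['opening'],1),np.round(s['force'],1))
    arm.move_l(at(g+[0,0,60],q,E2),q,vel=100); print('lift',round(arm.read_state()['opening'],1))
def lay(xm):
    q=tilt(-18,MY,-1,-1); arm.move_to(at([600,110,190],q,E2),q)
    g=frame(MAT,MY,xm,-22); arm.move_to(at([*g,90],q,E2),q); print('over mat',round(arm.read_state()['opening'],1)); arm.sleep(.1); f0=force()
    arm.move_l(at([*g,30],q,E2),q,vel=120)
    for z in np.arange(28,18,-1.5):
        arm.move_l(at([*g,z],q,E2),q,vel=40); f=force()-f0
        if f[2]>3: break
    print('lay',z,f.round(1))
    arm.set_gripper(58); arm.sleep(.2); arm.move_l(at([*g,110],q,E2),q,vel=200)
E
python3 - <<'E'
from h import *
regrip()
c=arm.read_camera('scene');uv=topix(c,[*STAND,110])[0].astype(int)
cv2.imwrite('pics/reg.png',cv2.resize(c['frame'][uv[1]-60:uv[1]+60,uv[0]-80:uv[0]+80,::-1],None,fx=4,fy=4))
lay(36)
print(arm.read_state()['time_s'])
c=arm.read_camera('scene');m=topix(c,[*MAT,4])[0].astype(int)
cv2.imwrite('pics/lay.png',cv2.resize(c['frame'][m[1]-70:m[1]+100,m[0]-110:m[0]+110,::-1],None,fx=3,fy=3))
E
```

```text
regrip 44.0 [-0.1  0.4  6.2]
lift 43.9
over mat 43.6
lay 20.5 [-1.  -3.3  5.2]
55.175
```

View pics/lay.png

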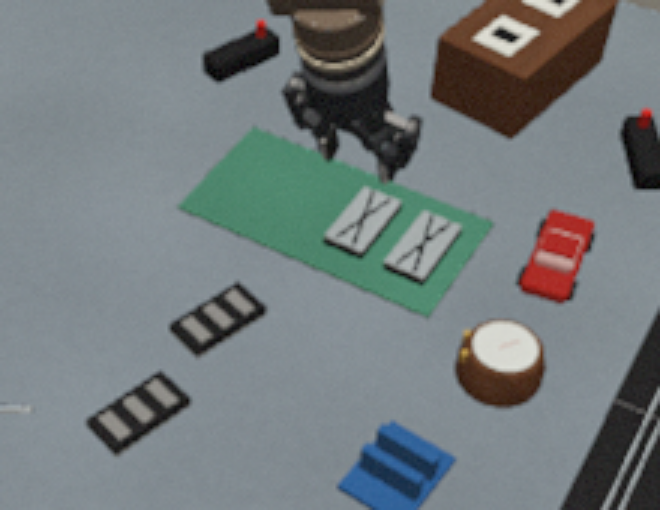

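Two pieces are chrome up on the mat. The same routine does the other two, with a check at each step.

Run:
```python
from h import *
ok=lambda: 40<arm.read_state()['opening']<48
for xm in (-36,-108):
    arm.move_to([420,-220,300],down(0)); b,ch=look(); print(b,ch)
    p=max(b,key=lambda r:r[1]); assert 80<p[2]<95 and 38<p[3]<50
    pick(p); assert ok(),'pick'
    r=insert(-2.); assert r and ok(),'insert'
    regrip(r[1]); assert ok(),'regrip'
    lay(xm); print(arm.read_state()['time_s'])
arm.move_to([420,-220,300],down(0))
c=arm.read_camera('top')
cv2.imwrite('pics/end.png',rectify(c,12,300,740,-420,400,0.95))
print('chrome on mat',seg(c,16,lambda h,s,v:(s<60)&(v>100),2500,6000,15,(310,640,200,390)))
```

```text
[(438.79998779296875, -36.5, 86.0, 42.29999923706055, 1.2569999694824219), (441.70001220703125, 100.5, 88.0999984741211, 43.0, 1.2339999675750732)] []
pick 43.2 [-1.2  0.8  5.7]
hold 43.4
insert -2.0 74.0 [ 1.2 -1.4  0.7]
regrip 44.2 [-1.1  0.3  6.1]
lift 43.8
over mat 44.0
lay 20.5 [-0.6 -2.8  7.1]
77.7417
[(438.79998779296875, -36.599998474121094, 85.9000015258789, 42.29999923706055, 1.2589999437332153)] []
pick 43.4 [-1.2  1.8  7.3]
hold 43.4
insert -2.0 74.0 [ 1.9 -0.4  2.3]
regrip 44.1 [0.4 0.3 6.5]
lift 44.1
over mat 44.1
lay 20.5 [-1.7 -3.7  5.1]
99.8667
chrome on mat []
```

View pics/end.png

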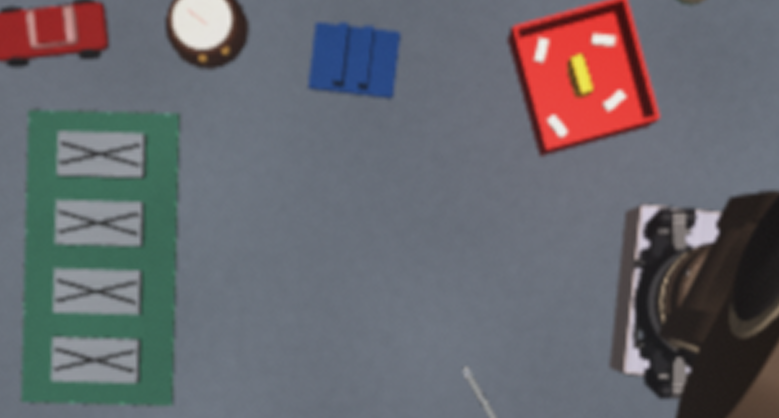

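All four pieces lie side by side on the mat, chrome up and centred (image x about 97, y 154 to 360). The key is in the bin at (581,74), and the ammeter and car look unmoved. Handing in.

```bash
python3 -c "
from rig import arm
arm.sleep(0.5);print(arm.sign_off())"
```

```text
the job is handed in; nothing more can be done
None
```

I handed the job in at about 100 s: the power pack is off, the key is in the red bin, and all four pieces lie flat, side by side and chrome up on the mat; the ammeter and car look unmoved, and no verdict came back from the hand-in.

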